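# Pull the broken crystal and hold a sound one over the light checker

## Robot

A 7-joint arm with a two-finger parallel gripper is mounted at the origin on the work surface. World frame = base frame: x ahead of the robot, y to its left, z up, the work surface at z = 0. Lengths are in m, angles in rad, forces in N, time in s.
With the tool pointing down it reaches from about 0.425 to 0.825 m from the base axis. Payload 3.6 kg.
Tool frame: the origin (TCP) lies where the fingers leave the gripper's body, on its centre line; the fingertips stand 73 mm ahead of it and the grasp point (between the pads) lies 54 mm ahead of it; x points along the fingers, y is the direction in which the jaws open and shut, and the axes are right-handed (so a half turn about x gives the same grasp; the last joint's range is limited). The gripper opens to 85 mm and grips with 20 to 120 N. Pads are 22 mm wide; open, the fingers measure 114 mm over their backs; the gripper's body (76 mm by 85 mm) begins 54 mm behind the grasp point. The pads swing forward as they close: fully open they stand 13 mm farther back than shut.
Start: joints at [-1.296, 0.615, -0.013, 1.423, 0.008, 1.103, -0.04], TCP at [0.193, 0.621, 0.304] pointing down, gripper open.
Joint ranges: [-3.12, 3.12], [-0.3, 2.06], [-1.34, 1.32], [0.26, 2.42], [-1.36, 4.5], [0.01, 1.98], [-2.84, 2.84]. Speed limits (rad/s): [2.79, 2.79, 3.14, 3.14, 3.14, 3.14, 3.14].

## Interface

Orientations are given as a unit quaternion [x, y, z, w].
In Python, from station import arm, snapshot, camera_info, ticket gives the robot as it stands. Calls block until the motion is done:
- arm.movep(position, orientation): joint-space move of the TCP to a pose.
- arm.line_to(position, velocity=0.15, ori=None): straight line of the TCP; ori=None keeps the orientation; velocity is the mean speed in m/s.
- arm.move_j(angles): joint-space move.
- arm.move_gripper(opening, effort=None): opening from 0.0 (shut) to 1.0 (fully open); effort is the grip in N (None keeps the last); returns when the fingers have stopped.
- arm.pause(seconds).
- arm.ik(position, orientation): joint angles nearest the present ones, or None.
- snapshot(name): name is "side" or "top" or "wrist"; returns the picture (384x512x3 uint8, blue, green, red); there is no depth.
- camera_info(name): a dict with "fx", "fy", "cx", "cy" (pixels), "R" (3x3) and "t" (3): a world point X has camera coordinates R X + t; the wrist camera has in their place "T_tool_cam" (4x4, takes a point from camera to tool coordinates, whose origin is the TCP and whose axes are the tool frame's). Camera axes: x right, y down, z forward; pixel columns grow to the right and rows downward; lengths in m; the calibration is good to about 2 mm. The wrist camera is an equidistant fisheye: a pixel r from the principal point sees the ray r / f radians off the axis. A picture is of the moment at which its call begins: read the wrist's pose just before it. camera_info takes no time and is no camera call.
A pose or a line that the arm cannot do raises arm.MotionError and nothing moves.
- ticket.finish_job(): hands the job in, once; it reports no verdict.
Readings, each from a call of its own:
- arm.read_time(): time.
- arm.read_joint_positions(): joint angles.
- arm.read_dq(): joint speeds.
- arm.read_effort(): joint torques, N m.
- arm.read_tool_pos(): TCP position.
- arm.read_eef_rot(): TCP orientation.
- arm.read_ft_force(): force on the tool from outside, world axes, zero at the start.
- arm.read_wrist_torque(): the same for the moment, N m.
- arm.read_opening(): opening from 0.0 (shut) to 1.0 (fully open).
Only numpy, scipy, OpenCV 4.12 (cv2) and the standard library are available. Lean on these libraries where they do the work, as an engineer would, in place of code of your own. Each camera call takes 0.05 s, during which the arm holds its last target.

## Task

Three green crystal points lie on the grey mat: put the short one with the broken tip gently into the red returns tray and let go of it. Then lift one of the two sound points over the row of mineral specimens on the white riser and finish while holding it still, level and about 10 mm above the lit window of the light checker, centred on the window and lengthwise along it, never touching the checker with a crystal. Leave the other sound point and everything else where it is.

Things in the scene. Friction and masses are not known exactly. Their poses are not given: they have to be found in the camera images.
- sound_a: sound crystal point: green eight-sided crystal bar lying on one of its flats, 30 mm across the flats (so 30 mm high and wide, flats 12 mm wide), 92 mm long: 70 mm straight, then a pointed end of 22 mm towards its +x; about 0.19 kg (0.15 to 0.25). Origin: middle of its length, on the underside; x along its length, z up. A red dot on its flat end. One of two alike.
- sound_b: sound crystal point: green eight-sided crystal bar lying on one of its flats, 30 mm across the flats (so 30 mm high and wide, flats 12 mm wide), 92 mm long: 70 mm straight, then a pointed end of 22 mm towards its +x; about 0.19 kg (0.15 to 0.25). Origin: middle of its length, on the underside; x along its length, z up. A red dot on its flat end. One of two alike.
- sound_a_mid (a point): centre of sound_a: on its axis, 15 mm above its underside, middle of its length.
- sound_b_mid (a point): centre of sound_b: on its axis, 15 mm above its underside, middle of its length.
- broken: the broken point: the same green eight-sided bar, 30 mm across the flats, but only 56 mm long, with a blunt pale break instead of the pointed end towards its +x; about 0.13 kg. Origin: middle of its length, on the underside; x along its length, z up.
- broken_mid (a point): centre of the broken point: on its axis, 15 mm above its underside.
- mat: grey felt mat, fixed, 270 x 150 x 5 mm. The three points lie on it side by side, roughly across its long side, centres about 85 mm apart, in any order. Origin: centre of its underside; x along its long side.
- returns: red open tray, fixed, 150 x 150 mm outside, walls 4 mm thick and 26 mm high, floor 4 mm thick. Origin: centre of its underside.
- checker: light checker, fixed: grey housing 150 x 130 mm, 60 mm high, with a lit glass window of 120 x 56 mm flush in the middle of its top, in a thin black border. Origin: centre of its underside; x along the long side of the window. It stands beyond the riser from the mat; it and the returns tray may change places.
- window (a point): centre of the lit window, on the glass, 60 mm above the table; axes as the checker's.
- riser: white display step, fixed, 320 x 80 mm, 40 mm high, between the mat and the checker. Origin: centre of its underside; x along its long side. The three specimens on it reach up to 125 mm above the table.
- quartz: loose white quartz cluster on the riser, 75 mm across at most, 70 mm high; leave alone. Origin: centre of its underside.
- calcite: loose tan calcite cluster on the riser, 80 mm across at most, 85 mm high; leave alone. Origin: centre of its underside.
- smoky: loose dark smoky crystal cluster on the riser, 75 mm across at most, 70 mm high; leave alone. Origin: centre of its underside.
- gift_box: loose white open box with a brown stone, 75 x 75 x 22 mm, far side of the table; leave alone. Origin: centre of its underside.
- ball_stand: loose pink stone ball of 52 mm diameter on a wooden foot, 62 mm high, far side of the table; leave alone. Origin: centre of its underside.
- loupe: loose round magnifier, 56 mm across, with a black handle, 8 mm high; leave alone. Origin: centre of the lens on the underside.
There are look-alikes about, which are no part of the job. What is shaped like the broken but brown or yellow is not meant.

How it is judged:
On the way, in this order (a step that is already met when the one before it is completed fails the run):
1. the broken point lies in the returns tray, let go (x of broken_mid in the frame of returns between -0.068 and 0.068 m and y of broken_mid in the frame of returns between -0.068 and 0.068 m and z of broken_mid in the frame of returns between 0.005 and 0.035 m and contact force between the fingers and broken below 0.05 N and linear speed of broken below 0.02 m/s), for 0.2 s.
2. a sound point is carried over the riser (((x of sound_a_mid in the frame of riser between -0.2 and 0.2 m and y of sound_a_mid in the frame of riser between -0.05 and 0.05 m and contact force between the fingers and sound_a above 0.5 N) or (x of sound_b_mid in the frame of riser between -0.2 and 0.2 m and y of sound_b_mid in the frame of riser between -0.05 and 0.05 m and contact force between the fingers and sound_b above 0.5 N))), for 0.02 s.
At the end, for the whole second after the job is handed in: Broken point lies in the returns tray, let go. A sound one is held still over the window: centre within 12 mm seen from above, underside 3 to 18 mm over the glass, within 0.14 rad of its long side and 0.12 of level, touching no checker. Other sound point within 20 mm of its start (all of step 1 and (((horizontal distance between sound_a_mid and window below 0.012 m and z of sound_a_mid in the frame of window between 0.018 and 0.033 m and angle between the x axis of sound_a and the x axis of checker, either way round below 0.14 rad and angle between sound_a's own x axis and vertical between 1.4508 and 1.6908 rad and contact force between sound_a and checker below 0.05 N and contact force between the fingers and sound_a above 0.5 N and linear speed of sound_a below 0.02 m/s) and distance of sound_b_mid from where it was at the start of the episode below 0.02 m) or ((horizontal distance between sound_b_mid and window below 0.012 m and z of sound_b_mid in the frame of window between 0.018 and 0.033 m and angle between the x axis of sound_b and the x axis of checker, either way round below 0.14 rad and angle between sound_b's own x axis and vertical between 1.4508 and 1.6908 rad and contact force between sound_b and checker below 0.05 N and contact force between the fingers and sound_b above 0.5 N and linear speed of sound_b below 0.02 m/s) and distance of sound_a_mid from where it was at the start of the episode below 0.02 m))); the arm keeps its last pose, push and grip.
It fails at once if a crystal point touches the light checker (contact force between any of sound_a, sound_b, broken and checker above 0.5 N).
It fails at once if a specimen or other bystander is moved more than 20 mm (distance of any of quartz, calcite, smoky, gift_box, ball_stand, loupe from where it was at the start of the episode above 0.02 m).
It fails at once if a crystal point is dropped or thrown (over 0.7 m/s out of the fingers) ((linear speed of sound_a above 0.7 m/s and contact force between the fingers and sound_a below 0.05 N) or (linear speed of sound_b above 0.7 m/s and contact force between the fingers and sound_b below 0.05 N) or (linear speed of broken above 0.7 m/s and contact force between the fingers and broken below 0.05 N)).
It also fails if it takes over 67 s, if anything falls off the work surface, if the arm or the gripper's body presses on something with over 40 N, if the wrist force passes 120 N, or if a joint passes its speed limit or range.

## Working session

There is one attempt and no reset: what is moved stays moved. The work goes in short steps, each a Python script; the robot and the scene stay as the last script left them, time stands still between calls to the robot, and variables do not carry over. Pictures are saved under pics/ and viewed, and the job is handed in when it is done.

```bash
ls; mkdir -p pics
python3 - <<'E'
from station import arm,snapshot,camera_info
import cv2
for n in ("side","top","wrist"):
    cv2.imwrite(f"pics/{n}0.png",snapshot(n)); print(n,camera_info(n))
print(arm.read_time(),arm.read_tool_pos(),arm.read_eef_rot())
E
```

```text
pics
side {'fx': 467.0837162083793, 'fy': 467.0837162083793, 'cx': 250.51415828223696, 'cy': 189.96329839206976, 'R': array([[ 0.89842545, -0.43889928, -0.01411175],
       [-0.29880628, -0.58747497, -0.75205583],
       [ 0.32178646,  0.67988277, -0.65894832]]), 't': array([-0.48087849,  0.21448021,  1.28040135])}
top {'fx': 489.6039169386394, 'fy': 489.6039169386394, 'cx': 254.8274865284449, 'cy': 186.48910671610594, 'R': array([[-0.00996585, -0.99992555, -0.00704081],
       [-0.99918597,  0.01023324, -0.0390214 ],
       [ 0.03909055,  0.0066462 , -0.99921357]]), 't': array([0.00292783, 0.53512706, 1.31355574])}
wrist {'fx': 297.3186396354542, 'fy': 297.3186396354542, 'cx': 258.4337535135994, 'cy': 188.85720102675134, 'T_tool_cam': array([[-2.51346789e-04, -3.01395611e-01,  9.53499146e-01,
        -7.02994370e-02],
       [ 9.99999622e-01, -8.69124229e-04, -1.11206541e-05,
         3.60064980e-04],
       [ 8.32060927e-04,  9.53498784e-01,  3.01395716e-01,
        -7.65589952e-02],
       [ 0.00000000e+00,  0.00000000e+00,  0.00000000e+00,
         1.00000000e+00]])}
0.15 [0.19245935 0.62038744 0.30299384] [ 0.10521351  0.69920911 -0.1066283   0.69904732]
```

View pics/side0.png

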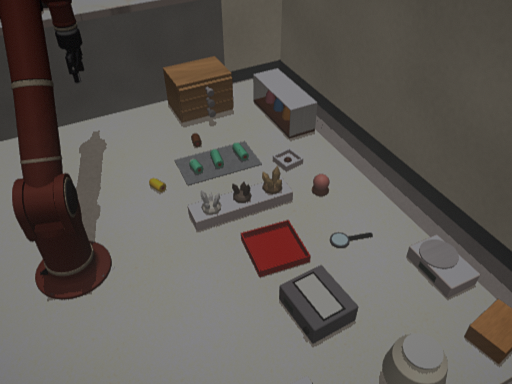

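View pics/top0.png

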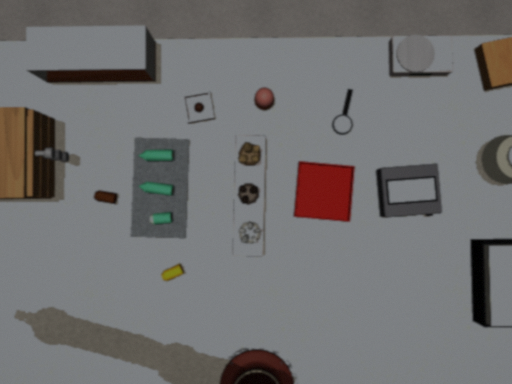

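View pics/wrist0.png

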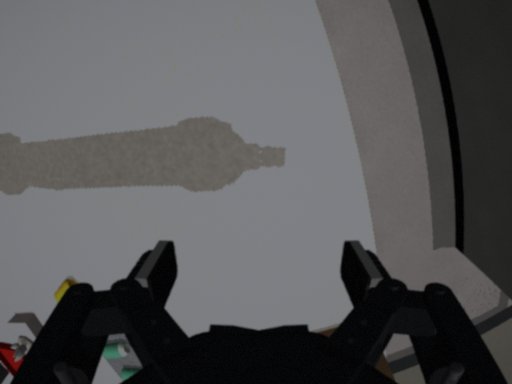

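The top view shows the mat at (160,188) with three green points: (157,156), (157,188) and (161,218). It also shows the specimens at (250,153/193/233), the tray at (325,191) and the checker window at (411,190). The side view agrees. I'll enlarge it to read accurate pixels.

Run:
```python
import cv2
t=cv2.imread("pics/top0.png"); s=cv2.imread("pics/side0.png")
cv2.imwrite("pics/t_mat.png",cv2.resize(t[130:290,90:210],None,fx=5,fy=5,interpolation=2)[:600*2][:600*2])
cv2.imwrite("pics/t_mat.png",cv2.resize(t[135:245,90:210],None,fx=5.4,fy=5.4,interpolation=2))
cv2.imwrite("pics/t_chk.png",cv2.resize(t[150:230,285:445],None,fx=5,fy=5,interpolation=2))
cv2.imwrite("pics/t_ris.png",cv2.resize(t[125:265,220:280],None,fx=4.2,fy=4.2,interpolation=2))
```

```text
(no output)
```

View pics/t_mat.png

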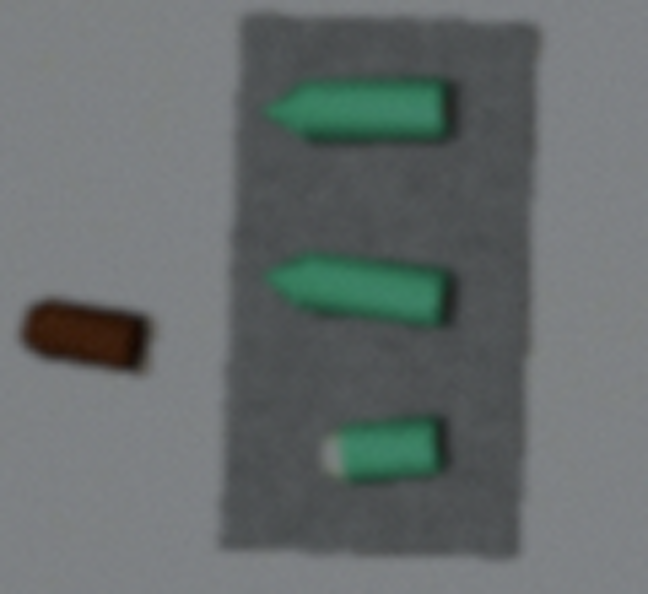

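View pics/t_chk.png

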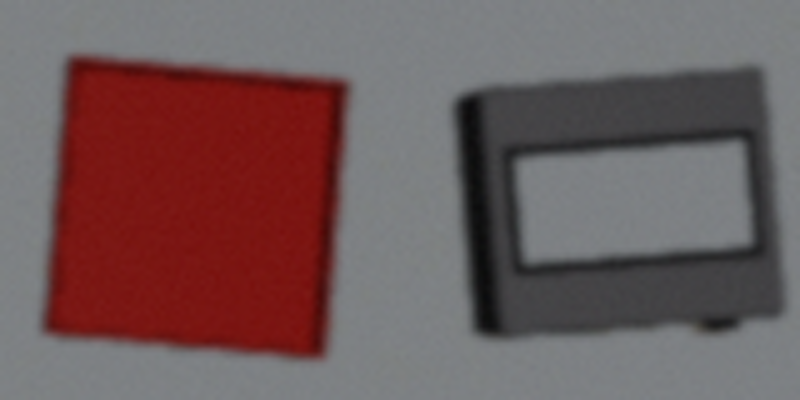

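View pics/t_ris.png

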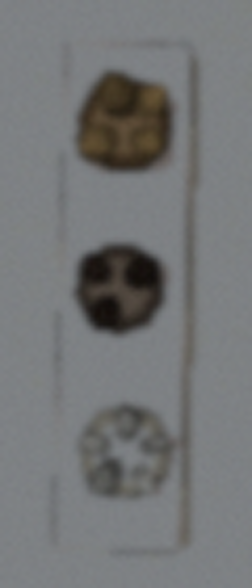

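Things that could be mistaken for the broken point are the two sound points at (157,156) and (157,188), the brown look-alike at (105,197) and the yellow one at (173,272). The broken point is the short green one at (161,218). In the crop it has a blunt pale end at about (332,452).

```bash
cat > h.py <<'E'
import numpy as np
from station import arm,snapshot,camera_info
from scipy.spatial.transform import Rotation as Ro
def px2w(name,u,v,z):
    c=camera_info(name); d=np.array([(u-c['cx'])/c['fx'],(v-c['cy'])/c['fy'],1.])
    C=-c['R'].T@c['t']; r=c['R'].T@d; return C+r*(z-C[2])/r[2]
def proj(name,X):
    c=camera_info(name); p=c['R']@np.asarray(X)+c['t']; return c['cx']+c['fx']*p[0]/p[2],c['cy']+c['fy']*p[1]/p[2]
def crop(x,y,f,u0,v0): return (x+.5)/f-.5+u0,(y+.5)/f-.5+v0
def down(yaw):  # tool x down, tool y (jaw) along yaw
    x=np.array([0,0,-1.]); y=np.array([np.cos(yaw),np.sin(yaw),0]); return Ro.from_matrix(np.c_[x,y,np.cross(x,y)]).as_quat()
E
python3 - <<'E'
from h import *
def m(x,y,z,f=5.4,u0=90,v0=135): return px2w("top",*crop(x,y,f,u0,v0),z)
for n,a,b in (("s_far",(266,111),(444,108)),("s_mid",(268,275),(444,297)),("broken",(321,455),(440,447))):
    A=m(*a,.02);B=m(*b,.02);d=A-B
    print(n,(A+B)/2,np.linalg.norm(d),np.degrees(np.arctan2(d[1],d[0])))
q=[(238,15),(540,25),(520,557),(220,548)]
P=[m(*p,.005) for p in q]; print("mat",np.mean(P,0),[np.linalg.norm(P[i]-P[i-1]) for i in range(4)])
q=[(70,58),(347,82),(324,355),(45,332)]
P=[m(*p,.026,5,285,150) for p in q]; print("tray",np.mean(P,0),[np.linalg.norm(P[i]-P[i-1]) for i in range(4)],P)
q=[(507,149),(752,132),(764,249),(519,270)]
P=[m(*p,.06,5,285,150) for p in q]; print("win",np.mean(P,0),[np.linalg.norm(P[i]-P[i-1]) for i in range(4)])
for e in ((P[1]-P[0]),(P[2]-P[3]),(P[3]-P[0]),(P[2]-P[1])):print(np.degrees(np.arctan2(e[1],e[0])))
q=[(485,92),(762,67),(785,316),(500,334)]
P=[m(*p,.06,5,285,150) for p in q]; print("house",np.mean(P,0),[np.linalg.norm(P[i]-P[i-1]) for i in range(4)])
for e in ((P[1]-P[0]),(P[2]-P[3]),(P[3]-P[0]),(P[2]-P[1])):print(np.degrees(np.arctan2(e[1],e[0])))
q=[(68,43),(192,46),(185,550),(55,550)]
P=[m(*p,.04,4.2,220,125) for p in q]; print("riser",np.mean(P,0),[np.linalg.norm(P[i]-P[i-1]) for i in range(4)])
for p in ((122,122),(118,288),(125,452)): print(m(*p,.08,4.2,220,125))
print(px2w("top",108,196,.015),px2w("top",173,272,.015),px2w("top",53,155,.1))
E
```

```text
s_far [0.62278807 0.26478584 0.02      ] 0.08897784872194815 90.35453644990407
s_mid [0.53462344 0.26447366 0.02      ] 0.08851880292442206 82.30176755050837
broken [0.4524995  0.25244268 0.02      ] 0.05928072603826755 93.27513850159305
mat [0.5354854  0.25577259 0.005     ] [np.float64(0.2687690249528995), np.float64(0.15298950865976485), np.float64(0.2680358947099334), np.float64(0.1507724107097556)]
tray [ 0.52087976 -0.18677691  0.026     ] [np.float64(0.1470755112511288), np.float64(0.1485177234530497), np.float64(0.14627795321128537), np.float64(0.1489018971525665)] [array([ 0.60104808, -0.12039755,  0.026     ]), array([ 0.58661329, -0.26821214,  0.026     ]), array([ 0.44108873, -0.25338504,  0.026     ]), array([ 0.45476894, -0.1051129 ,  0.026     ])]
win [ 0.52096552 -0.41001628  0.06      ] [np.float64(0.06311640742517385), np.float64(0.12748156981645395), np.float64(0.061020964976001575), np.float64(0.1274218934891538)]
-86.61350512524987
-85.67172223409112
-175.5181006952258
-175.5526888022829
house [ 0.51990626 -0.40868601  0.06      ] [np.float64(0.12590255599058853), np.float64(0.14455104843047165), np.float64(0.12974439359864032), np.float64(0.14778300536668088)]
-85.42862709033159
-86.94988138984715
-177.61453221374342
-176.14506318389903
riser [0.51133882 0.01193647 0.04      ] [np.float64(0.31914295555992467), np.float64(0.07841464944273935), np.float64(0.3170416450768208), np.float64(0.08140272749255671)]
[0.61695323 0.01204444 0.08      ]
[0.51542086 0.01544592 0.08      ]
[0.41567166 0.01212783 0.08      ]
[0.51332492 0.39396656 0.015     ] [0.30787877 0.21905456 0.015     ] [0.61674584 0.50773625 0.1       ]
```

Sizes check out: crystals 89/89/59 mm, mat 268x151, tray 147, riser 318x80. Next I hover over the broken point.

Run:
```python
from h import *
import cv2
for yaw in (3.3,183.3-360):
  for p in ([.4525,.2524,.25],[.4525,.2524,.081],[.521,-.187,.25],[.521,-.41,.25]):
    print(yaw,p,np.round(arm.ik(p,down(np.radians(yaw))),2))
yaw=np.radians(3.3); c=[arm.ik([.4525,.2524,.25],down(a)) for a in (yaw,yaw+np.pi)]
print(np.round(arm.read_joint_positions(),2))
```

```text
3.3 [0.4525, 0.2524, 0.25] [-0.77  0.49  0.32  1.88 -0.21  0.8  -0.28]
3.3 [0.4525, 0.2524, 0.081] [-0.67  0.76  0.18  2.   -0.31  0.41 -0.19]
3.3 [0.521, -0.187, 0.25] [-0.18  0.64  0.78  1.79 -0.55  0.94  0.9 ]
3.3 [0.521, -0.41, 0.25] [ 0.27  0.77  0.69  1.46 -0.52  1.1   1.12]
-176.7 [0.4525, 0.2524, 0.25] [-0.23  0.52 -0.48  1.86  0.31  0.84  2.33]
-176.7 [0.4525, 0.2524, 0.081] [-0.3   0.78 -0.39  1.99  0.61  0.49  2.06]
-176.7 [0.521, -0.187, 0.25] [-0.33  0.79  1.13  1.8  -0.8   1.1  -1.99]
-176.7 [0.521, -0.41, 0.25] [ 0.11  0.94  1.13  1.47 -0.86  1.29 -1.76]
[-1.3   0.62 -0.01  1.42  0.01  1.1  -0.04]
```

Yaw near 0 keeps the last joint near the middle of its range.

Run:
```python
from h import *
import cv2
arm.movep([.4525,.2524,.25],down(np.radians(3.3)))
arm.move_gripper(0.65,40)
print(arm.read_time(),arm.read_tool_pos(),arm.read_opening(),np.round(arm.read_joint_positions(),2))
cv2.imwrite("pics/w1.png",snapshot("wrist"))
c=camera_info("wrist");T=c["T_tool_cam"]
Rt=Ro.from_quat(arm.read_eef_rot()).as_matrix();t=np.array(arm.read_tool_pos())
def pw(X):
    p=np.linalg.inv(T)@np.r_[Rt.T@(np.array(X)-t),1];p=p[:3]
    th=np.arctan2(np.hypot(p[0],p[1]),p[2]);r=th*c['fx'];k=r/np.hypot(p[0],p[1]);return c['cx']+k*p[0],c['cy']+k*p[1]
a=np.radians(93.3);u=np.array([np.cos(a),np.sin(a),0]);b=np.array([.4525,.2524,.035])
print(pw(b),pw(b+.028*u),pw(b-.028*u)); print(pw([.5346,.2645,.035]))
```

```text
2.225 [0.45241059 0.25265355 0.2499703 ] 0.6512316831571989 [-0.77  0.49  0.32  1.88 -0.21  0.8  -0.28]
(np.float64(257.8863553979779), np.float64(176.65980171637986)) (np.float64(257.8555827053271), np.float64(148.86613286422795)) (np.float64(257.91853501793753), np.float64(203.11593844546212))
(np.float64(339.53501367382887), np.float64(169.9049769597844))
```

View pics/w1.png

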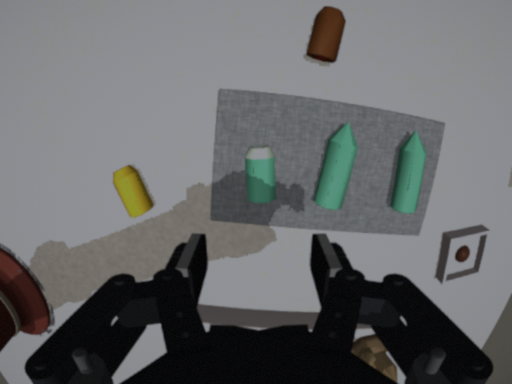

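The wrist view shows the broken point at (260,175) with its pale blunt end at the top. I predicted (258,176), so it's within about 2.5 mm. Going down to grasp.

Run:
```python
from h import *
import cv2
arm.line_to([.4537,.2524,.12],.15)
arm.line_to([.4537,.2524,.081],.06)
print(arm.read_tool_pos(),arm.read_ft_force())
arm.move_gripper(0.0,40)
print(arm.read_opening(),arm.read_ft_force())
arm.line_to([.4537,.2524,.12],.08)
arm.line_to([.4537,.2524,.27],.15)
print(arm.read_opening(),arm.read_ft_force(),arm.read_time())
cv2.imwrite("pics/w2.png",snapshot("wrist"))
```

```text
[0.4538186  0.25239418 0.08096942] [-0.13972463 -0.11022833  0.79264068]
0.3447196512838796 [-1.26128708  0.43845251  3.86409477]
0.3370458852410206 [-0.32294442 -0.72807826 -0.97122003] 6.225
```

View pics/w2.png

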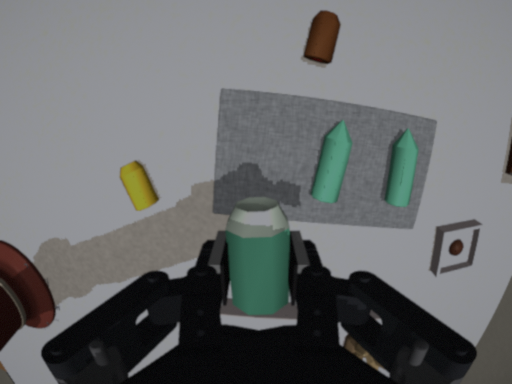

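The broken point is held squarely, with the opening at 0.337 (about 29 mm). Carrying it to the tray.

Run:
```python
from h import *
import cv2
arm.line_to([.521,-.187,.27],.2)
arm.line_to([.521,-.187,.11],.15)
arm.line_to([.521,-.187,.084],.05)
z=.084
f0=arm.read_ft_force()[2]
while z>.079:
    z-=.001; arm.line_to([.521,-.187,z],.03); f=arm.read_ft_force()[2]; print(round(z,4),f)
    if f-f0>1.5: break
arm.move_gripper(0.6)
print(arm.read_opening())
arm.line_to([.521,-.187,.12],.08)
arm.line_to([.521,-.187,.27],.2)
print(arm.read_time(),arm.read_ft_force())
cv2.imwrite("pics/w3.png",snapshot("wrist"))
cv2.imwrite("pics/t3.png",snapshot("top"))
```

```text
0.083 -1.6387660577423213
0.082 -1.3723531482978293
0.081 -1.7949841362412695
0.08 4.907960921959284
0.5982262334750982
13.425 [ 0.22028615 -0.03323406 -0.64860595]
```

View pics/w3.png

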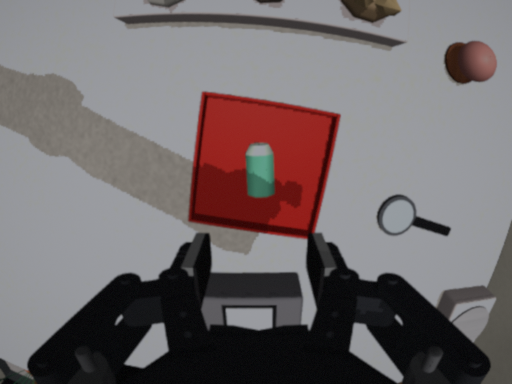

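The broken point lies released in the middle of the tray, at (260,172). Next is the middle sound point, which I'll check from a hover first.

Run:
```python
from h import *
import cv2
a=np.radians(82.3);u=np.array([np.cos(a),np.sin(a),0]);b=np.array([.535,.265,.035])
arm.line_to([.535,.265,.27],.25,ori=down(a-np.pi/2))
arm.line_to([.535,.265,.2],.2)
c=camera_info("wrist");T=c["T_tool_cam"]
Rt=Ro.from_quat(arm.read_eef_rot()).as_matrix();t=np.array(arm.read_tool_pos())
cv2.imwrite("pics/w4.png",snapshot("wrist"))
def pw(X):
    p=np.linalg.inv(T)@np.r_[Rt.T@(np.array(X)-t),1];p=p[:3]
    th=np.arctan2(np.hypot(p[0],p[1]),p[2]);r=th*c['fx'];k=r/np.hypot(p[0],p[1]);return c['cx']+k*p[0],c['cy']+k*p[1]
b[2]=.02;print("mid",pw(b),"tip",pw(b+.046*u),"end",pw(b-.046*u)); b[2]=.035;print("topend",pw(b-.046*u),arm.read_time())
```

```text
mid (np.float64(256.9518302367609), np.float64(186.3489802310874)) tip (np.float64(256.784832583304), np.float64(134.31440492778208)) end (np.float64(257.12871109371), np.float64(233.3825664513643))
topend (np.float64(257.0753837139549), np.float64(240.76772545664926)) 16.0333
```

View pics/w4.png

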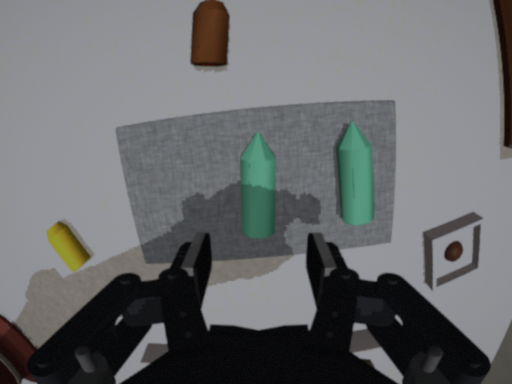

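The middle point is at (258,185), with its tip at (258,132) where I predicted (257,134). It lines up with the jaws, so I'll grasp it.

Run:
```python
from h import *
import cv2
p=[.536,.2655]
arm.line_to(p+[.12],.15); arm.line_to(p+[.081],.06)
arm.move_gripper(0.0,60); print(arm.read_opening())
arm.line_to(p+[.12],.08); arm.line_to(p+[.27],.15)
print(arm.read_opening(),arm.read_ft_force(),arm.read_time())
cv2.imwrite("pics/w5.png",snapshot("wrist"))
a=np.radians(3.8)
arm.line_to([.53,.1,.27],.2,ori=down(a))
arm.line_to([.521,-.409,.27],.2)
arm.line_to([.521,-.409,.2],.15)
print(arm.read_time(),arm.read_tool_pos(),arm.read_opening(),arm.read_ft_force())
cv2.imwrite("pics/w6.png",snapshot("wrist"))
for n in("top","side"): cv2.imwrite(f"pics/{n}6.png",cv2.resize(snapshot(n)[100:360,230:490],None,fx=2.3,fy=2.3,interpolation=2))
```

```text
0.34047566000371904
0.3338784208201882 [ 0.35821421 -0.23954791 -1.92414689] 19.6167
23.95 [ 0.52144944 -0.40937247  0.2007196 ] 0.33655881646494445 [-0.14196831  0.21104463 -1.72571763]
```

View pics/w6.png

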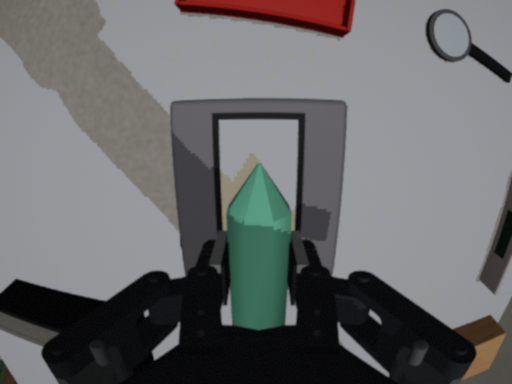

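View pics/side6.png

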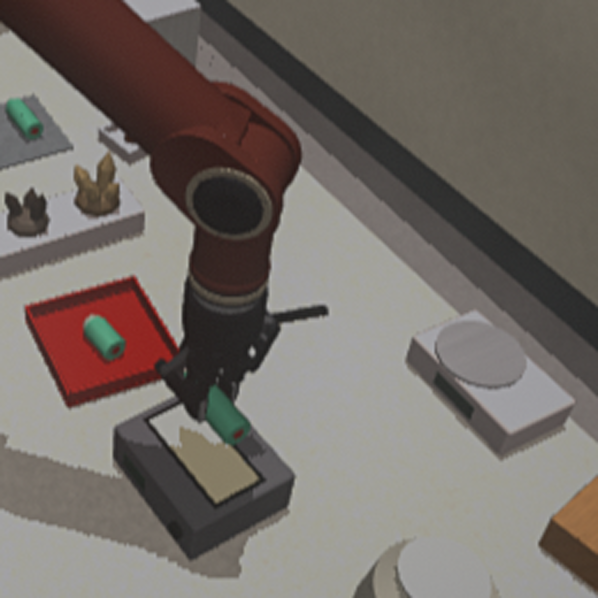

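View pics/w5.png

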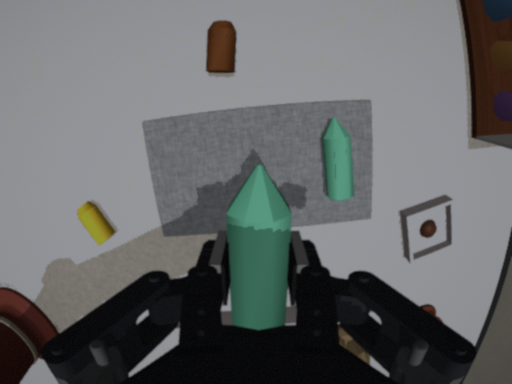

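The crystal sits in the jaws exactly as it did after lifting, with its tip at (259,164). The window's near edge has inner corners at (219,118) and (300,118). I'll compute the tip and window positions from this view.

```bash
python3 - <<'E'
import cv2
i=cv2.imread("pics/w6.png")
cv2.imwrite("pics/w6c.png",cv2.resize(i[90:340,160:360],None,fx=2.4*1.0,fy=2.4,interpolation=2))
E
cat >> h.py <<'E'
def wr(): return camera_info("wrist"),Ro.from_quat(arm.read_eef_rot()).as_matrix(),np.array(arm.read_tool_pos())
def tool2px(X):
    c=camera_info("wrist");p=(np.linalg.inv(c["T_tool_cam"])@np.r_[X,1])[:3]
    h=np.hypot(p[0],p[1]);k=np.arctan2(h,p[2])*c['fx']/h;return c['cx']+k*p[0],c['cy']+k*p[1]
def wpx2w(u,v,z):
    c,R,t=wr();T=c["T_tool_cam"];d=np.array([u-c['cx'],v-c['cy']]);r=np.hypot(*d);th=r/c['fx']
    ray=np.r_[d/r*np.sin(th),np.cos(th)];o=R@T[:3,3]+t;r=R@T[:3,:3]@ray;return o+r*(z-o[2])/r[2]
E
python3 - <<'E'
from h import *
print("tip pred",tool2px([.061,0,-.046]),"shoulder topflat",tool2px([.046,0,-.024]),"back top",tool2px([.046,0,.046]),tool2px([.061,0,.046]))
for dx in (-.004,.004): print(dx,"tip",tool2px([.061+dx,0,-.046]),tool2px([.061,0,-.046-dx]))
for p in ((219,118),(300,118),(221,200),(299,200),(213,113),(306,113)): print(p,wpx2w(*p,.06))
E
```

```text
tip pred (np.float64(257.1173663979705), np.float64(167.3180825278772)) shoulder topflat (np.float64(257.09330121056115), np.float64(225.51122186978972)) back top (np.float64(257.48648223877683), np.float64(340.02273384045134)) (np.float64(257.54505024698665), np.float64(321.9994651235347))
-0.004 tip (np.float64(257.0806764907672), np.float64(169.41654075552185)) (np.float64(257.1348767503736), np.float64(175.83074769002258))
0.004 tip (np.float64(257.1520513557287), np.float64(165.33724898825972)) (np.float64(257.100324916095), np.float64(158.6879789961093))
(219, 118) [ 0.49043174 -0.34874854  0.06      ]
(300, 118) [ 0.54794956 -0.34495038  0.06      ]
(221, 200) [ 0.49404135 -0.41042305  0.06      ]
(299, 200) [ 0.55331521 -0.40659701  0.06      ]
(213, 113) [ 0.48595227 -0.3453356   0.06      ]
(306, 113) [ 0.55195531 -0.34097135  0.06      ]
```

View pics/w6c.png

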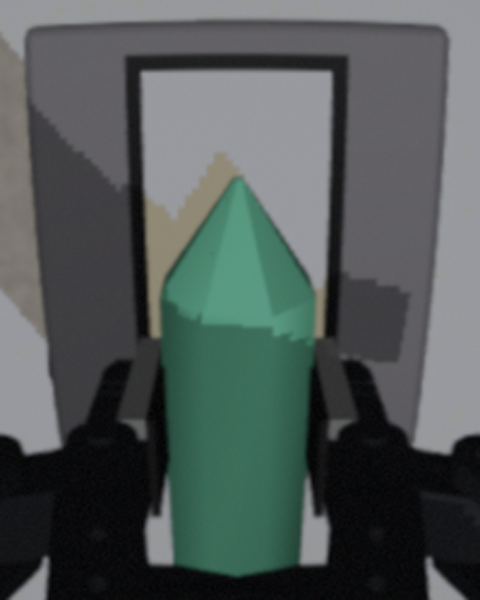

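Run:
```python
from h import *
import cv2
arm.line_to([.5215,-.4095,.165],.1); arm.line_to([.5215,-.4095,.1465],.04)
arm.pause(.3)
print(arm.read_time(),arm.read_tool_pos(),arm.read_opening(),arm.read_ft_force(),np.abs(arm.read_dq()).max())
cv2.imwrite("pics/w7.png",snapshot("wrist"))
s=snapshot("side");cv2.imwrite("pics/side7.png",cv2.resize(s[240:345,265:370],None,fx=5.5,fy=5.5,interpolation=2))
cv2.imwrite("pics/t7.png",snapshot("top"))
for x in ((.521,-.408,.086),): 
  a=np.radians(93.8);u=np.array([np.cos(a),np.sin(a),0])
  for k in(-.046,.046): 
    q=proj("side",np.array([.521,-.408,.0855])+k*u);print("axis end crop px",(q[0]-265)*5.5,(q[1]-240)*5.5)
  q=proj("side",np.array([.521,-.408,.0855])+.024*u+[0,0,.015]);print(q)
  q=proj("side",np.array([.521,-.408,.0855])-.046*u+[0,0,.015]);print("top end",(q[0]-265)*5.5,(q[1]-240)*5.5)
for p in ((219,110),(300,110)): print(wpx2w(*p,.06))
```

```text
25.5083 [ 0.52157127 -0.40958171  0.14673934] 0.3388279843365088 [ 0.36341941 -0.14842862 -2.58315239] 0.0018832440957466299
axis end crop px 365.7082690660294 341.495217609443
axis end crop px 239.45817231846692 191.96855147651075
(np.float64(314.2737563178193), np.float64(277.2407535929969))
top end 369.3001640627646 320.1917144535649
[ 0.49681477 -0.33990824  0.06      ]
[ 0.53925573 -0.33709845  0.06      ]
```

View pics/w7.png

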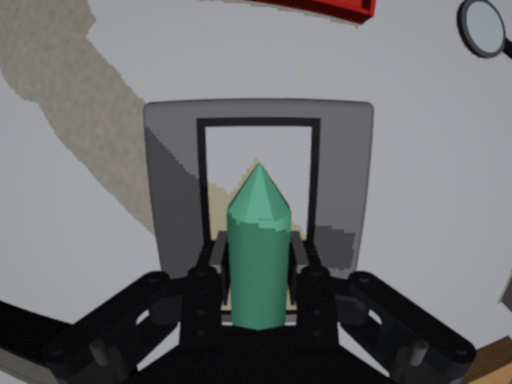

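View pics/side7.png

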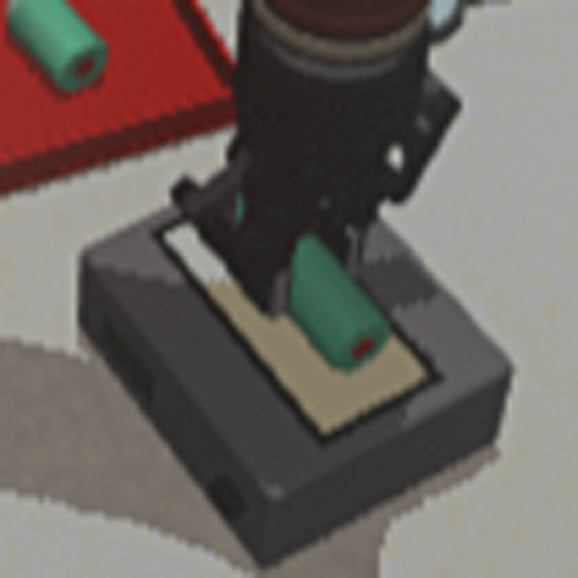

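View pics/t7.png

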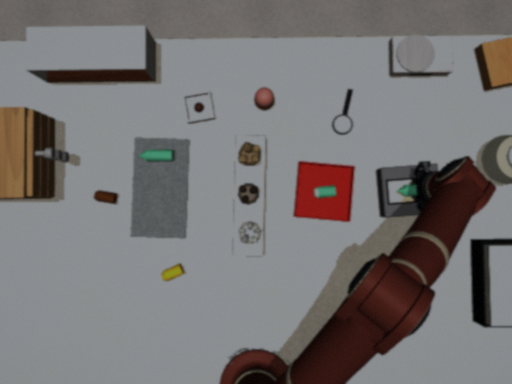

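The red dot in the side crop is at (364,347); I predicted (366,341). I'll check whether that offset comes from the calibration by comparing window corners.

```bash
python3 - <<'E'
from h import *
a=np.radians(93.8);u=np.array([np.cos(a),np.sin(a),0]);n=np.array([u[1],-u[0],0])
c=np.array([.5215,-.408,.06])
for s,t in ((-1,-1),(-1,1),(1,-1)):
    q=proj("side",c+s*.0635*u+t*.0315*n);print("outer border",(q[0]-265+.5)*5.5-.5,(q[1]-240+.5)*5.5-.5)
for dz in (-.005,0,.005):
    q=proj("side",[*(c-.046*u)[:2],.0855+dz]);print(dz,(q[0]-265+.5)*5.5-.5,(q[1]-240+.5)*5.5-.5)
for p in ((206,126),(312,126),(197,119),(321,119)): print(wpx2w(*p,.06))
# tool points for pitch: tip and shoulder line, pitched candidates
for d in (-.1,-.05,0,.05,.1):
    C=np.array([.061,0,-.0015]);A=lambda z,x:C+np.array([np.cos(d)*x-np.sin(d)*z,0,np.sin(d)*x+np.cos(d)*z])
    print(d,"tip",np.round(tool2px(A(-.046,0)),1),"topshoulder",np.round(tool2px(A(-.024,-.015)),1),"end top",np.round(tool2px(A(.046,-.015)),1))
E
python3 - <<'E'
import cv2
i=cv2.imread("pics/w7.png")
cv2.imwrite("pics/w7c.png",cv2.resize(i[150:340,210:310],None,fx=3,fy=3,interpolation=2))
E
```

```text
outer border 328.0306659413656 441.4834490550972
outer border 447.0263765152993 376.9705386255414
outer border 159.15952443813146 231.05817250205436
-0.005 367.77087573417157 350.3151349177946
0 368.9565122291063 343.2997202483332
0.005 370.14937630280383 336.2415399738196
[ 0.49021401 -0.34873755  0.06      ]
[ 0.54643809 -0.34503713  0.06      ]
[ 0.48518613 -0.34515713  0.06      ]
[ 0.55096116 -0.34082537  0.06      ]
-0.1 tip [257.1 166.9] topshoulder [257.1 228. ] end top [257.5 333.9]
-0.05 tip [257.1 165.4] topshoulder [257.1 225.1] end top [257.5 336.1]
0 tip [257.1 164.1] topshoulder [257.1 222.3] end top [257.5 338.2]
0.05 tip [257.1 163.1] topshoulder [257.1 219.7] end top [257.5 340.2]
0.1 tip [257.2 162.4] topshoulder [257.1 217.1] end top [257.5 342. ]
```

View pics/w7c.png

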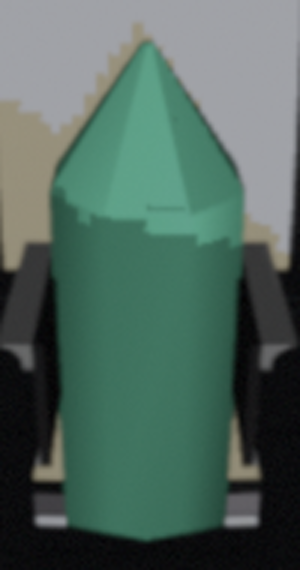

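Window corners agree to about 3 crop pixels, but the red dot still looks 3–4 mm low, which could mean a tilt. I'll overlay wireframes at several pitches on enlarged side and wrist views.

Run:
```python
from h import *
import cv2
s=np.mean([snapshot("side").astype(float) for _ in range(4)],0).astype(np.uint8)
w=np.mean([snapshot("wrist").astype(float) for _ in range(4)],0).astype(np.uint8)
cv2.imwrite("pics/side8raw.png",s);cv2.imwrite("pics/w8raw.png",w)
r=.015/np.cos(np.pi/8);ang=np.pi/8+np.arange(8)*np.pi/4
oc=np.c_[r*np.cos(ang),r*np.sin(ang)]
def wire(d):  # tool-frame pts: x down, y, z (tip at -z)
    C=np.array([.061,0,-.0015]);R=Ro.from_euler('y',-d).as_matrix()
    f=lambda L:[C+R@np.array([a,b,L]) for a,b in oc]
    A,B=f(.046),f(-.024);T=C+R@np.array([0,0,-.046])
    E=[(A[i],A[i-1]) for i in range(8)]+[(A[i],B[i]) for i in range(8)]+[(B[i],B[i-1]) for i in range(8)]+[(B[i],T) for i in range(8)]
    return E,C+R@np.array([0,0,.046])
c,Rt,t=wr()
out=[];ow=[]
for d in (None,-.08,0,.08):
    u0,v0,k=308,275,9; im=cv2.resize(s[v0:v0+40,u0:u0+33],None,fx=k,fy=k,interpolation=2)
    u1,v1,k1=215,150,3; iw=cv2.resize(w[v1:v1+185,u1:u1+90],None,fx=k1,fy=k1,interpolation=2)
    if d is not None:
        E,e=wire(d)
        for a,b in E:
            # shift of side camera calibration from window corners ~(-3,-2.5)/5.5 px
            P=[np.array(proj("side",Rt@x+t))+[-.5,-.5] for x in (a,b)]
            cv2.line(im,*[tuple(int(q) for q in ((p-[u0,v0]+.5)*k-.5)) for p in P],(255,255,255),1)
            P=[np.array(tool2px(x))+[1.7,0] for x in (a,b)]
            cv2.line(iw,*[tuple(int(q) for q in ((p-[u1,v1]+.5)*k1-.5)) for p in P],(255,255,255),1)
        print(d,"tip z offs",(Rt@e)[2]-(Rt@np.array([.061,0,0]))[2])
    if len(out)<4: out.append(im);ow.append(iw)
cv2.imwrite("pics/ov_side.png",cv2.resize(np.vstack([np.hstack(out[:2]),np.hstack(out[2:])]),None,fx=.8,fy=.8))
cv2.imwrite("pics/ov_wrist.png",cv2.resize(np.hstack(ow),None,fx=.74,fy=.74*1.3))
```

```text
-0.08 tip z offs -0.003676527731784264
0 tip z offs -4.5331326867237287e-07
0.08 tip z offs 0.003675624102646144
```

View pics/ov_side.png

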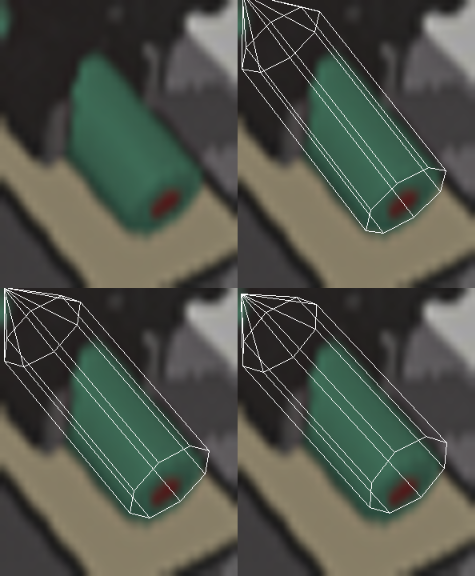

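View pics/ov_wrist.png

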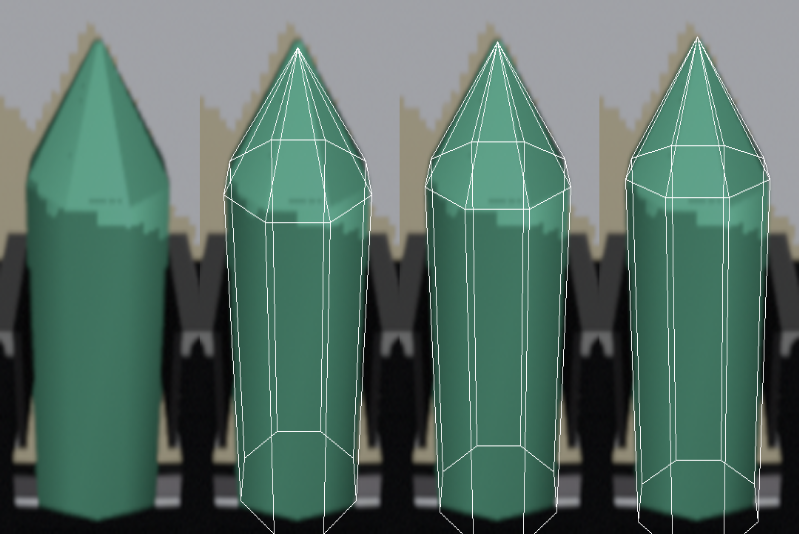

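The overlays bracket level. The wrist view fits a pitch of 0 to +0.04 rad and the side view 0 to −0.05, against a limit of 0.12. In the top view the other sound point (157,155), the specimens, loupe, ball and box are at their starting pixels, and the broken point is in the tray at (325,192). Handing in.

Run:
```python
from h import *
from station import ticket
print(arm.read_time(),arm.read_tool_pos(),arm.read_opening(),arm.read_ft_force())
ticket.finish_job()
```

```text
26.0583 [ 0.52148234 -0.40950331  0.14646936] 0.3344363486708789 [-0.13474462  0.16581029 -1.72943679]
the job is handed in; nothing more can be done
```

I handed the job in at 26.1 s of the 67 s allowed. The broken point is in the red tray, and the middle sound point is held over the light checker's window. The system reports no verdict, so the figures below are my own measurements.

- **Broken point:** I set it down near the tray's centre and let go. The wrist and top pictures afterwards both show it lying there free.
- **Sound point:** I carried it over the riser at a tool height of 0.27 m, with its underside about 0.19 m above the table. The specimens reach 0.125 m. It is gripped at 60 N and still.
    - **Position over the window:** it is centred to about 2 mm, about 10 mm above the glass, and lined up with the window to about 1°.
    - **Contact with the checker:** the wrist force reading stayed at about the crystal's own weight, so there is no sign of it touching.
- **Everything else:** the other sound point, specimens, box, ball and loupe show no visible movement in the top picture.

**One check disagreed:** the side view suggested the flat end was slightly low (up to 0.05 rad), while the wrist view suggested the tip was slightly low (up to 0.04 rad). Both are well inside the 0.12 rad limit. The side view also put the flat end 3–4 mm lower than expected. Even if the whole crystal were that low, it would still clear the 3 mm minimum, so I left it as it was.

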